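Shift a bench mill's gear lever through its H-gate into third

TASK

The gear lever of the mill drive stands somewhere along the left-hand leg of its H-shaped gate. Push it with the fingertips, without gripping it, to the neutral cross-channel, across to the right, then forward (away from the robot) fully home into the third slot, the far right one, and let go of it. Push gently, do not force the lever against the gate, and leave the vials, flask and stopper that stand round the drive where they are.

Things in the scene. Friction and masses are not known exactly. Their poses are not given: they have to be found in the camera images.
- gearbox: Grey gearbox of a bench mill drive, fixed: block 130 (x) x 110 (y) mm, foot plate 150 x 130, top 100 mm high. Ribbed motor 72 mm across on its right (-y) out to y = -159 mm, top 94 mm high; shaft coupling on its left out to y = +98 mm. Origin: centre of the underside, below the middle of the H. x: the gate's forward direction (away from the robot, turned up to 0.35 rad), y left, z up.
- gate (a point): Middle of the H in the steel gate plate, at its top face, 100 mm above the worktop; axes as gearbox. Two slots along x, 14 mm wide, centred on y = +18 and -18 mm, from x = -30 to +30 mm, joined at x = 0 by the neutral cross-channel along y, 14 mm wide. First slot far left, second near left, third far right (+x, -y), fourth near right. Rubber cushions at the slot ends and outer sides yield (about 5 mm at the knob for 5 to 9 N), then it is hard.
- pivot (a point): Point 20 mm above the gearbox origin about which the lever tilts both ways; axes as gearbox. With lever_across = a and lever_fore = f the knob's centre lies at (180 sin f, -180 sin a cos f, 180 cos a cos f) mm from it. The stem is 10 mm thick and is guided by the gate.
- knob (a point): Centre of the black pear-shaped knob, 180 mm from the pivot along the stem, 185 to 200 mm above the worktop. Round, 40 mm across at its widest, 53 mm long: from 32 mm below this point (18 mm across there) to 21 mm above it. It moves about 2.3 times as far as the stem in the gate. Pushing it takes about 2 N; it stays where it is left, no spring, no detent.
- lever_across (a joint): Sideways tilt of the lever, rad: 0 upright, positive to the right (gearbox -y). In the left slots about -0.23, in the right slots about +0.23, each with about 0.03 of play; the lever can go across only in neutral.
- lever_fore (a joint): Forward tilt of the lever, rad: 0 is neutral, positive forward (gearbox +x). Across is free only within about 0.025 of 0. Fully home in the first or third slot: about +0.29; in the second or fourth: about -0.29. At the start anywhere between -0.28 and +0.28.
- tall_vial: Loose capped glass vial 26 mm across, 58 mm high, standing in front of the gearbox to the left; origin at its underside. Leave it alone.
- cap_vial: Loose small vial with a black cap, 18 mm across, 34 mm high, standing in front of the gearbox; origin at its underside. Leave it alone.
- septum: Loose white rubber stopper, 30 mm across, 30 mm high, standing left of the shaft coupling; origin at its underside. Leave it alone.
- round_flask: Loose small clear round flask lying on its side, 41 x 77 x 39 mm, in front of the motor; origin at its underside. Leave it alone.
- white_vial: Loose white-capped vial 24 mm across, 43 mm high, standing behind the gearbox; origin at its underside. Leave it alone.

How it is judged:
On the way:
1. the lever has been pushed across to the right in neutral (value of joint lever_across above 0.17 rad and value of joint lever_fore between -0.12 and 0.12 rad), for 0.02 s.
At the end, for the whole second after the job is handed in: the lever rests in the third slot: tilted forward more than 0.24 rad (its knob within about 8 mm of fully home) and to the right more than 0.17 rad, still, with the five loose bystanders within 20 mm of where they stood (value of joint lever_fore above 0.24 rad and value of joint lever_across above 0.17 rad and velocity of joint lever_fore between -0.05 and 0.05 rad/s and velocity of joint lever_across between -0.05 and 0.05 rad/s and distance of each of tall_vial, cap_vial, septum, round_flask, white_vial from where it was at the start of the episode below 0.02 m); the robot touches nothing.
It fails at once if the lever is gripped or forced: more than 40 N between the fingers and the lever (contact force between the fingers and lever_fore above 40 N).
It fails at once if a vial, the flask or the stopper is knocked away, lifted or carried (moved more than 30 mm) (distance of any of tall_vial, cap_vial, septum, round_flask, white_vial from where it was at the start of the episode above 0.03 m).
It also fails if it takes over 58 s, if anything falls off the work surface, if the arm or the gripper's body presses on something with over 40 N, if the wrist force passes 120 N, or if a joint passes its speed limit or range.

ROBOT

A 7-joint arm with a two-finger parallel gripper is mounted at the origin on a cart in front of the work surface, level with it; the furniture and walls round the work are solid. World frame = base frame: x ahead of the robot, y to its left, z up, the work surface at z = 0. Lengths are in m, angles in rad, forces in N, time in s.
With the tool pointing down it reaches from about 0.4 to 0.85 m from the base axis. Payload 4.5 kg.
Tool frame: the origin (TCP) lies midway between the tips of the shut fingers; the grasp point (between the pads) lies 19 mm behind it; z points along the fingers, y is the line along which they close (so a half turn about z gives the same grasp; the last joint's range is limited). The gripper opens to 88 mm and grips with 3 to 60 N. Pads are 18 mm wide; open, the fingers measure 123 mm over their backs; the gripper's body (75 mm by 187 mm) begins 45 mm behind the grasp point.
Start: joints at [-1.297, 0.689, -0.195, 1.565, 0.157, 0.902, -0.215], TCP at [0.148, 0.607, 0.239] pointing down, gripper open.
Joint ranges: [-3.01, 3.01], [-0.46, 2.08], [-1.47, 1.51], [0.13, 2.56], [-1, 4.14], [0.04, 2.09], [-2.66, 2.66]. Speed limits (rad/s): [2.57, 2.57, 3.14, 3.14, 3.14, 3.14, 3.14].

INTERFACE

Orientations are given as a unit quaternion [x, y, z, w].
In Python, from plant import get_state, viewer, workorder gives the robot as it stands. The module is installed in compiled form; this text tells all that it offers.
- The arm moves only by the tool step_arm, never from a script. Its argument "motion" is a list of rows, each an object of numbers: "wx", "wy", "wz": the turn, a rotation vector about the tool's x, y, z each as a share of 180 degrees, from -1 to 1; "dx", "dy", "dz": the shift along the tool's x, y, z each as a share of 8 cm, from -1 to 1; "claw": the finger opening in mm, from 0 to 88.1. A call has 1 to 8 rows; each row is the pose to reach, as a shift and turn from the pose commanded when the call began, along the tool's axes at that moment, turning the shorter way round; what a row does not reach only later rows make up. A row lasts 1/10 s, in which the tool goes at most 50 mm and 8.59 degrees, less where a joint would pass 70% of its speed; a pose out of reach is approached as far as the arm can. A call with a number of a shift or a turn outside -1 to 1 is refused whole. A call with a gripper value outside its range is refused whole. The fingers move at their own pace and stop on an object; "force" is the grip in N (left out, the last holds). Time passes only in rows, so rows that repeat a pose let the fingers close. It gives the time, the measured TCP pose, the force, the opening and the grip force at its end, in the units of the state.
- get_state(): the state, without advancing time (a new reading comes with each control period).
- viewer.snapshot(name): name is "side" or "top" or "wrist"; returns (picture, depth): 400x640x3 uint8, red, green, blue; 400x640 float32, m along the optical axis (not along the pixel's ray), 0 where there is no reading.
- viewer.calibration(name): a dict with "vfov" (degrees; the focal length in pixels is half the picture's height over the tangent of half this angle, whatever the lens; pixels are square), "cx", "cy" (the principal point, pixels), "extrinsics" (4x4, takes a point from camera to world coordinates). Camera axes: x right, y down, z forward; pixel columns grow to the right and rows downward; lengths in m; the calibration is good to about 2 mm. The wrist camera is an equidistant fisheye: a pixel r from the principal point sees the ray r / f radians off the axis. A picture is of the moment at which its call begins: read the wrist's pose just before it. calibration takes no time and is no camera call; for the wrist camera it gives the pose at the moment of the call.
- workorder.finish_job(): hands the job in; it is judged then, once.
The state is a dict: "clock": time; "q": joint angles; "qd": joint speeds; "joint_torque": joint torques, N m; "tool_pos": TCP position; "eef_rot": TCP orientation; "contact_force": force on the tool from outside, world axes, zero at the start; "moment": the same for the moment, N m; "opening": opening from 0.0 (shut) to 1.0 (fully open); "finger_force": force on a finger pad.
Only numpy, scipy, OpenCV 4.12 (cv2) and the standard library are available. Lean on these libraries where they do the work, as an engineer would, in place of code of your own. Each camera call takes 0.05 s, during which the arm holds its last target. There are 200 camera calls.

## Working session

There is one attempt and no reset: what is moved stays moved. The work goes in short steps, Python scripts to look and compute and a tool call to move; the robot and the scene stay as the last step left them, time stands still between calls to the robot, and variables do not carry over. Pictures are saved under pics/ and viewed, at most 10 in all, crops included, and the job is handed in when it is done.

Besides the shell and the picture viewer there is one more tool, called after "Emit:" as name([rows], argument=value, ...), one row to a line, values as JSON. step_arm: Moves the arm, as the interface text tells. Shift numbers are shares of 8 cm and turn numbers shares of 180 degrees, none past 1 either way. Its arguments: {"type":"object","properties":{"motion":{"type":"array","items":{"type":"object","properties":{"wx":{"type":"number","minimum":-1,"maximum":1},"wy":{"type":"number","minimum":-1,"maximum":1},"wz":{"type":"number","minimum":-1,"maximum":1},"dx":{"type":"number","minimum":-1,"maximum":1},"dy":{"type":"number","minimum":-1,"maximum":1},"dz":{"type":"number","minimum":-1,"maximum":1},"claw":{"type":"number"}}}},"force":{"type":"number"}},"required":["motion"]}

```bash
mkdir -p pics
cat > h.py <<'E'
import numpy as np, cv2
from plant import get_state, viewer, workorder
from scipy.spatial.transform import Rotation as R
def snap(n,f):
    c=viewer.calibration(n); p,d=viewer.snapshot(n); np.savez('pics/'+f+'.npz',p=p,d=d,E=c['extrinsics'],v=c['vfov'],cx=c['cx'],cy=c['cy'])
    cv2.imwrite('pics/'+f+'.png',p[:,:,::-1]); return p,d,c
def cloud(f):
    z=np.load('pics/'+f+'.npz'); d=z['d']; F=200/np.tan(np.radians(z['v'])/2)
    v,u=np.mgrid[:400,:640]; P=np.stack([(u-z['cx'])/F*d,(v-z['cy'])/F*d,d,np.ones_like(d)],-1)@z['E'].T
    P=P[...,:3]; P[d==0]=np.nan; return P,z['p']
E
python3 - <<'E'
from h import *
s=get_state(); print(s['tool_pos'],s['eef_rot'],s['clock'])
a,_,_=snap('side','s0'); b,_,_=snap('top','t0')
cv2.imwrite('pics/c0.png',np.vstack([cv2.resize(x,(480,300)) for x in (a,b)])[:,:,::-1])
P,_=cloud('t0'); m=(P[...,2]>.15)&(P[...,2]<.23); print(m.sum())
E
```

```text
[0.14831305 0.60649119 0.23790326] [ 1.19540802e-01  9.92828856e-01 -9.25966518e-04 -4.54155055e-05] 0.0
15669
```

View pics/t0.png

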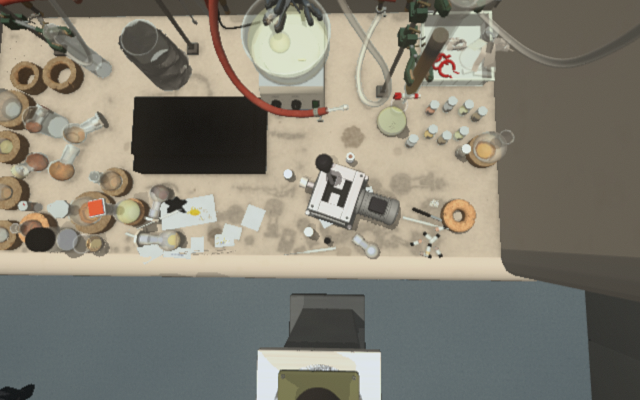

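View pics/s0.png

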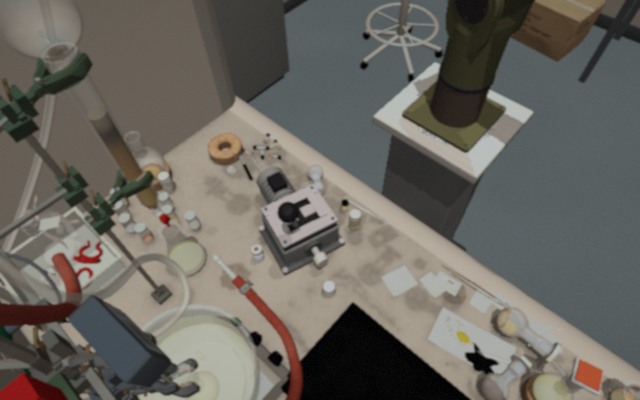

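The top view shows the gearbox at about (337,195), with the motor to the lower right. The knob is at (324,162), so the lever is at the far left. Next I'll measure these from the depth data.

```bash
python3 - <<'E'
from h import *
for f in ('t0','s0'):
    P,p=cloud(f)
    c=P[195,337] if f=='t0' else P[222,300]
    near=np.hypot(*(P[...,:2]-c[:2]).transpose(2,0,1))<.12
    m=near&(abs(P[...,2]-.1)<.006)
    q=P[m][:,:2].astype(np.float32); r=cv2.minAreaRect(q*1000); print(f,m.sum(),r)
    k=near&(P[...,2]>.15)&(P[...,2]<.23)&(p.max(-1)<70)
    K=P[k]; print('knob',len(K),K.mean(0),K.min(0),K.max(0))
    if len(K)>5:
        # sphere-ish fit r=20
        from scipy.optimize import least_squares
        K=K[K[:,2]>np.nanmax(K[:,2])-.025]
        print(least_squares(lambda x:np.linalg.norm(K-x,axis=1)-.0205,K.mean(0)-[0,0,.01],loss='soft_l1',f_scale=.002).x)
    # dark slot pixels
    dk=near&(P[...,2]<.2)&(p.max(-1)<70);
E
python3 -c "
import cv2
a=cv2.imread('pics/t0.png')[140:250,270:420];b=cv2.imread('pics/s0.png')[160:290,240:400]
cv2.imwrite('pics/c1.png',cv2.resize(a,None,fx=5,fy=5,interpolation=2))
"
```

```text
t0 2065 ((541.2520141601562, -78.919921875), (175.9624481201172, 123.87220001220703), 70.9682846069336)
knob 220 [ 0.59852294 -0.01757182  0.20631471] [ 0.58392795 -0.03309543  0.15580975] [ 0.61602898 -0.00064998  0.21571306]
[ 0.60282385 -0.01736016  0.19234213]
s0 2147 ((544.388916015625, -66.68144226074219), (156.34046936035156, 124.8431167602539), 71.53337860107422)
knob 327 [ 0.60631677 -0.00937918  0.20382235] [ 0.584605   -0.02894736  0.18710016] [0.62133239 0.00371452 0.21280073]
[ 0.60131762 -0.01629645  0.19079106]
```

View pics/c1.png

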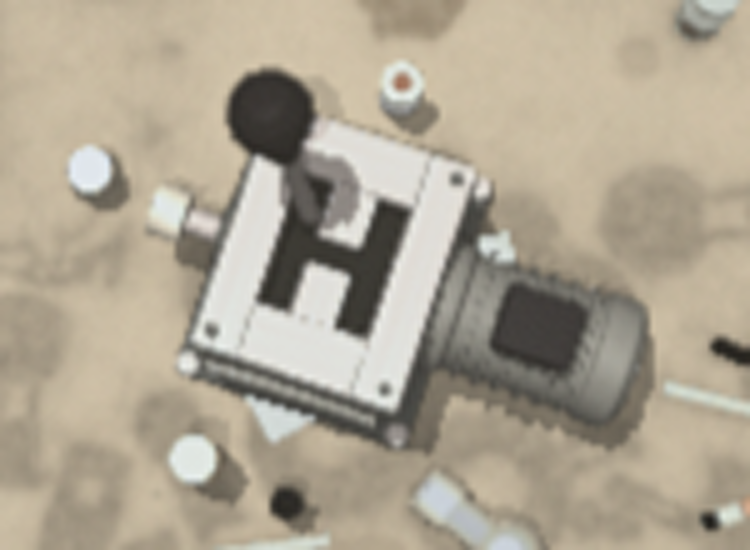

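Run:
```python
from h import *
z=np.load('pics/t0.npz');F=200/np.tan(np.radians(z['v'])/2);E=z['E']
def pt(cu,cv,h):
    u=270+(cu+.5)/5-.5;v=140+(cv+.5)/5-.5
    r=E[:3,:3]@[(u-z['cx'])/F,(v-z['cy'])/F,1]; o=E[:3,3]; return o+r*(h-o[2])/r[2]
a,b,c=[pt(*x,.1) for x in((212,330),(385,388),(457,180))]
g=(a+c)/2; f=c-b; l=a-b
print(g,pt(335,254,.1),np.arctan2(f[1],f[0]),np.arctan2(-l[0],l[1]),np.linalg.norm(f),np.linalg.norm(l))
yaw=(np.arctan2(f[1],f[0])+np.arctan2(-l[0],l[1]))/2
Rz=R.from_euler('z',yaw).as_matrix()
for K in ([.6028,-.0174,.1923],[.6013,-.0163,.1908]):
    k=Rz.T@(np.array(K)-[g[0],g[1],.02]); print('knob local',k, np.linalg.norm(k),'fore',np.arcsin(k[0]/.18),'acr',np.arctan2(-k[1],k[2]))
for n,x in dict(tall=(193,458,.058),cap=(287,503,.034),flask=(470,520,.04),white=(402,85,.043),sept=(90,170,.03)).items():
    p=pt(*x); print(n,p,Rz.T@(p-g))
s=get_state(); print(s['clock'],R.from_quat(s['eef_rot']).as_matrix().round(3).tolist())
```

```text
[ 0.55265849 -0.0450179   0.1       ] [ 0.55308117 -0.04515266  0.1       ] -0.3312693827692115 -0.31929042212637504 0.10676894988964952 0.08780356652330869
knob local [0.03868619 0.04219358 0.1723    ] 0.18156048359310428 fore 0.21661326186932972 acr -0.2401581937391117
knob local [0.03691331 0.04275653 0.1708    ] 0.179898176935605 fore 0.20653928507426494 acr -0.24529016658820904
tall [0.45510995 0.02578701 0.058     ] [-0.11506064  0.03591802 -0.042     ]
cap [ 0.43287215 -0.02091843  0.034     ] [-0.12120647 -0.01544488 -0.066     ]
flask [ 0.42503999 -0.11399565  0.04      ] [-0.09888286 -0.10614421 -0.06      ]
white [ 0.64901713 -0.07949239  0.043     ] [ 0.10232287 -0.00187298 -0.057     ]
sept [0.60649396 0.08414339 0.03      ] [ 0.00973582  0.13959266 -0.07      ]
0.1 [[-0.971, 0.237, -0.0], [0.237, 0.971, -0.002], [-0.0, -0.002, -1.0]]
```

Run:
```python
from h import *
for f in('t0','s0'):
    P,_=cloud(f)
    print(f)
    for y0 in np.arange(-.3,.65,.1):
        print(round(y0,2),[ (lambda q: round(float(q.max()),2) if len(q)>3 else None)(P[(P[...,0]>x0)&(P[...,0]<=x0+.1)&(P[...,1]>y0)&(P[...,1]<=y0+.1)][:,2]) for x0 in np.arange(.1,.9,.1)])
s=get_state();p=s['tool_pos'];M=R.from_quat(s['eef_rot']).as_matrix()
yaw=-.325;Rz=R.from_euler('z',yaw).as_matrix();g=np.array([.5527,-.045,0])
t=g+Rz@[.09,.042,.25]; print(t,M.T@(t-p)/.08)
```

```text
t0
-0.3 [-0.89, -0.89, 0.01, 0.03, 0.07, 0.06, 0.58, 0.4]
-0.2 [0.01, -0.89, 0.04, 0.09, 0.11, 0.02, 0.57, 0.4]
-0.1 [0.02, -0.89, 0.01, 0.11, 0.22, 0.21, 0.17, 0.32]
0.0 [0.02, -0.89, 0.01, 0.07, 0.2, 0.2, 0.22, 0.29]
0.1 [0.01, -0.89, 0.01, 0.01, 0.01, 0.11, 0.18, 0.32]
0.2 [-0.89, -0.89, 0.01, 0.01, 0.01, 0.11, 0.11, 0.32]
0.3 [-0.88, -0.89, 0.01, 0.06, 0.03, 0.11, 0.28, 0.29]
0.4 [-0.88, -0.89, 0.01, 0.18, 0.18, 0.11, 0.11, 0.28]
0.5 [0.35, -0.89, 0.06, 0.18, 0.18, 0.11, 0.05, 0.2]
0.6 [-0.89, -0.89, 0.06, 0.14, 0.14, 0.07, 0.06, 0.21]
s0
-0.3 [None, None, 0.01, 0.02, 0.02, 0.06, 0.61, 0.54]
-0.2 [0.0, None, 0.04, 0.09, 0.1, 0.07, 0.61, 0.54]
-0.1 [0.01, None, 0.01, 0.1, 0.21, 0.21, 0.16, 0.33]
0.0 [0.02, None, 0.01, 0.06, 0.2, 0.2, 0.21, 0.49]
0.1 [0.01, None, 0.01, 0.01, 0.01, 0.11, 0.21, 0.49]
0.2 [None, None, 0.01, 0.01, 0.01, 0.11, 0.18, 0.21]
0.3 [None, None, 0.01, 0.06, 0.03, 0.11, 0.11, None]
0.4 [None, None, 0.01, 0.18, 0.18, 0.06, None, None]
0.5 [None, None, 0.06, 0.18, 0.18, None, None, None]
0.6 [None, None, 0.05, 0.05, None, None, None, None]
[ 0.65139953 -0.03393646  0.25      ] [-8.00966566 -6.28448836 -0.13931492]
```

Emit:
step_arm([
  {"dx":-0.4,"dy":-0.3,"dz":-0.2,"wz":0.027,"claw":0},
  {"dx":-0.8,"dy":-0.6,"dz":-0.2,"wz":0.027,"claw":0},
  {"dx":-1,"dy":-0.78,"dz":-0.2,"wz":0.027,"claw":0},
], force=10)

```text
$.motion[0]: bad value
```

```bash
cat >> h.py <<'E'
yaw=-.325;Rz=R.from_euler('z',yaw).as_matrix();g=np.array([.5527,-.045,0])
def st():
    s=get_state();M=R.from_quat(s['eef_rot']).as_matrix()
    print('t',s['clock'],'tcp gate mm',((Rz.T@(s['tool_pos']-g))*1000).round(1),'F gate',(Rz.T@s['contact_force']).round(1),'open',s['opening'],'yaw err',(Rz.T@M).round(3).tolist())
E
python3 -c "from h import *; st()"
```

```text
t 0.1 tcp gate mm [-591.3  488.3  238. ] F gate [0.2 0.5 0.5] open 1.0008371121785236 yaw err [[-0.996, -0.085, 0.0], [-0.085, 0.996, -0.002], [-0.0, -0.002, -1.0]]
```

Emit:
step_arm([
  {"dx":-0.4,"dy":-0.3,"dz":-0.2,"wx":0,"wy":0,"wz":0.027,"claw":0},
  {"dx":-0.8,"dy":-0.6,"dz":-0.2,"wx":0,"wy":0,"wz":0.027,"claw":0},
  {"dx":-1,"dy":-0.78,"dz":-0.2,"wx":0,"wy":0,"wz":0.027,"claw":0},
], force=10)

```text
clock: 0.4
tool_pos: [0.2143, 0.5246, 0.2546]
eef_rot: [0.163, 0.987, -0.001, 0.001]
contact_force: [-0.1, -0.8, 0.2]
opening: 0.752
finger_force: 0.0
```

```bash
python3 -c "from h import *; st()"
```

```text
t 0.4 tcp gate mm [-502.6  431.7  254.6] F gate [ 0.1 -0.8  0.2] open 0.7518066376386086 yaw err [[-1.0, 0.003, 0.003], [0.003, 1.0, -0.002], [-0.003, -0.002, -1.0]]
```

Emit:
step_arm([
  {"dx":-0.5,"dy":-0.33,"dz":0,"wx":0,"wy":0,"wz":0,"claw":0},
  {"dx":-1,"dy":-0.66,"dz":0,"wx":0,"wy":0,"wz":0,"claw":0},
])

```text
clock: 0.6
tool_pos: [0.2705, 0.4509, 0.2545]
eef_rot: [0.161, 0.987, -0.0, -0.0]
contact_force: [0.9, -0.2, 0.3]
opening: 0.57
finger_force: 0.0
```

Emit:
step_arm([
  {"dx":-0.5,"dy":-0.33,"dz":0,"wx":0,"wy":0,"wz":0,"claw":0},
  {"dx":-1,"dy":-0.66,"dz":0,"wx":0,"wy":0,"wz":0,"claw":0},
])

```text
clock: 0.8
tool_pos: [0.33, 0.3746, 0.2545]
eef_rot: [0.161, 0.987, -0.0, -0.0]
contact_force: [-0.2, 0.6, -0.3]
opening: 0.392
finger_force: 0.0
```

Emit:
step_arm([
  {"dx":-0.5,"dy":-0.33,"dz":0,"wx":0,"wy":0,"wz":0,"claw":0},
  {"dx":-1,"dy":-0.66,"dz":0,"wx":0,"wy":0,"wz":0,"claw":0},
])

```text
clock: 1.0
tool_pos: [0.389, 0.2991, 0.2546]
eef_rot: [0.161, 0.987, -0.0, -0.0]
contact_force: [1.0, 0.2, 0.8]
opening: 0.208
finger_force: 0.0
```

Emit:
step_arm([
  {"dx":-0.5,"dy":-0.33,"dz":0,"wx":0,"wy":0,"wz":0,"claw":0},
  {"dx":-1,"dy":-0.66,"dz":0,"wx":0,"wy":0,"wz":0,"claw":0},
])

```text
clock: 1.2
tool_pos: [0.448, 0.2235, 0.2546]
eef_rot: [0.161, 0.987, -0.0, -0.0]
contact_force: [1.5, 1.1, 0.3]
opening: 0.029
finger_force: 0.0
```

Emit:
step_arm([
  {"dx":-0.5,"dy":-0.33,"dz":0,"wx":0,"wy":0,"wz":0,"claw":0},
  {"dx":-1,"dy":-0.66,"dz":0,"wx":0,"wy":0,"wz":0,"claw":0},
  {"dx":-1,"dy":-0.66,"dz":0,"wx":0,"wy":0,"wz":0,"claw":0},
])

```text
clock: 1.5
tool_pos: [0.5103, 0.1416, 0.2542]
eef_rot: [0.168, 0.986, -0.002, 0.001]
contact_force: [-0.4, 0.4, -0.7]
opening: 0.006
finger_force: 0.0
```

```bash
python3 -c "from h import *; st()"
```

```text
t 1.5 tcp gate mm [-99.8 163.3 254.2] F gate [-0.5  0.3 -0.7] open 0.006267946205521553 yaw err [[-1.0, 0.012, 0.003], [0.012, 1.0, -0.004], [-0.003, -0.004, -1.0]]
```

Emit:
step_arm([
  {"dx":-0.5,"dy":-0.25,"dz":0,"wx":0,"wy":0,"wz":0,"claw":0},
  {"dx":-1,"dy":-0.5,"dz":0,"wx":0,"wy":0,"wz":0,"claw":0},
])

```text
clock: 1.7
tool_pos: [0.5693, 0.0868, 0.2546]
eef_rot: [0.16, 0.987, 0.0, -0.001]
contact_force: [1.1, 0.9, -0.3]
opening: 0.005
finger_force: 0.0
```

Emit:
step_arm([
  {"dx":-0.5,"dy":-0.25,"dz":0,"wx":0,"wy":0,"wz":0,"claw":0},
  {"dx":-1,"dy":-0.5,"dz":0,"wx":0,"wy":0,"wz":0,"claw":0},
])

```text
clock: 1.9
tool_pos: [0.633, 0.0221, 0.2544]
eef_rot: [0.161, 0.987, 0.0, -0.0]
contact_force: [1.3, 0.7, -0.2]
opening: 0.005
finger_force: 0.0
```

Emit:
step_arm([
  {"dx":-0.37,"dy":-0.51,"dz":0,"wx":0,"wy":0,"wz":0,"claw":0},
  {"dx":-0.37,"dy":-0.51,"dz":0,"wx":0,"wy":0,"wz":0,"claw":0},
  {"dx":-0.37,"dy":-0.51,"dz":0,"wx":0,"wy":0,"wz":0,"claw":0},
])

```text
clock: 2.2
tool_pos: [0.647, -0.0267, 0.2538]
eef_rot: [0.163, 0.987, -0.0, -0.001]
contact_force: [-0.5, 0.3, -0.3]
opening: 0.005
finger_force: 0.0
```

Run:
```python
from h import *
st()
z=snap('side','s1')[0]; w=snap('wrist','w1')[0]
cv2.imwrite('pics/c2.png',np.hstack([cv2.resize(z[130:310,180:420],(400,300),interpolation=2),cv2.resize(w,(400,300))])[:,:,::-1])
```

```text
t 2.2 tcp gate mm [ 83.6  47.5 253.8] F gate [-0.6  0.2 -0.3] open 0.004710674158202143 yaw err [[-1.0, 0.003, -0.001], [0.003, 1.0, -0.001], [0.001, -0.001, -1.0]]
```

View pics/c2.png

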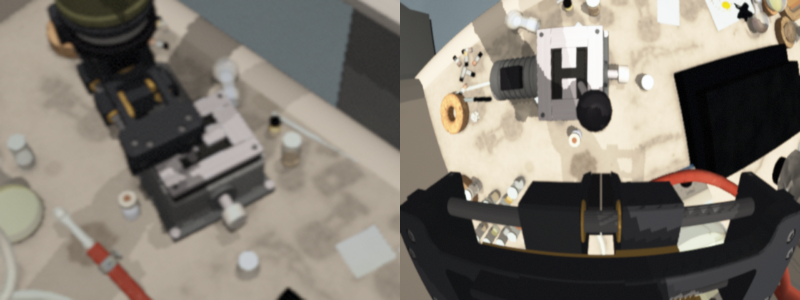

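Emit:
step_arm([
  {"dx":0,"dy":-0.07,"dz":0.4,"wx":0,"wy":0,"wz":0,"claw":0},
  {"dx":0,"dy":-0.07,"dz":0.7,"wx":0,"wy":0,"wz":0,"claw":0},
  {"dx":0,"dy":-0.07,"dz":0.97,"wx":0,"wy":0,"wz":0,"claw":0},
  {"dx":0,"dy":-0.07,"dz":0.97,"wx":0,"wy":0,"wz":0,"claw":0},
])

```text
clock: 2.7
tool_pos: [0.6429, -0.0282, 0.1744]
eef_rot: [0.16, 0.987, -0.0, -0.003]
contact_force: [-1.4, 0.4, -0.0]
opening: 0.003
finger_force: 0.0
```

Emit:
step_arm([
  {"dx":0.07,"dy":0,"dz":0,"wx":0,"wy":0,"wz":0,"claw":0},
  {"dx":0.14,"dy":0,"dz":0,"wx":0,"wy":0,"wz":0,"claw":0},
  {"dx":0.2,"dy":0,"dz":0,"wx":0,"wy":0,"wz":0,"claw":0},
  {"dx":0.26,"dy":0,"dz":0,"wx":0,"wy":0,"wz":0,"claw":0},
  {"dx":0.32,"dy":0,"dz":0,"wx":0,"wy":0,"wz":0,"claw":0},
  {"dx":0.38,"dy":0,"dz":0,"wx":0,"wy":0,"wz":0,"claw":0},
  {"dx":0.38,"dy":0,"dz":0,"wx":0,"wy":0,"wz":0,"claw":0},
])

```text
clock: 3.4
tool_pos: [0.6164, -0.0206, 0.1775]
eef_rot: [0.161, 0.987, 0.0, 0.0]
contact_force: [2.4, -0.2, 0.9]
opening: 0.005
finger_force: 0.9
```

Run:
```python
from h import *
st()
z=snap('top','t2')[0]; w=snap('wrist','w2')[0]
cv2.imwrite('pics/c3.png',np.hstack([cv2.resize(z[140:250,270:420],(400,300),interpolation=2),cv2.resize(w[0:240,120:440],(400,300))])[:,:,::-1])
```

```text
t 3.4 tcp gate mm [ 52.6  43.5 177.5] F gate [2.3 0.6 0.9] open 0.00520847337972613 yaw err [[-1.0, -0.001, 0.0], [-0.001, 1.0, 0.0], [-0.0, 0.0, -1.0]]
```

View pics/c3.png

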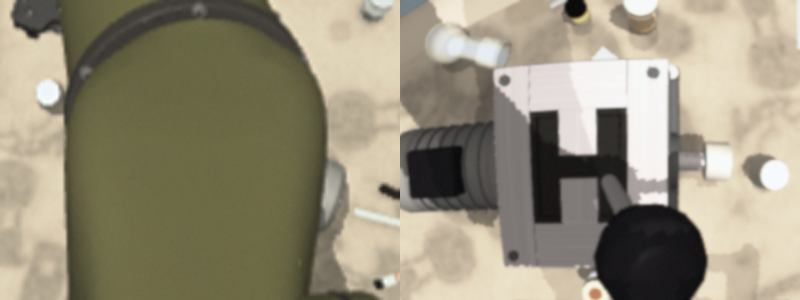

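The knob is moving: the stem enters the left slot at about (612,180), and the knob is at (650,255) in the right-hand panel. I'll measure the knob with the wrist depth.

```bash
cat >> h.py <<'E'
from scipy.optimize import least_squares
def knob(f,snapit=True):
    st()
    if snapit: snap('wrist',f)
    z=np.load('pics/'+f+'.npz'); d=z['d'];p=z['p'];F=200/np.tan(np.radians(z['v'])/2)
    v,u=np.mgrid[:400,:640]; x=u-z['cx'];y=v-z['cy'];r=np.hypot(x,y)+1e-9;th=r/F
    ok=(d>0)&(th<1.4); t=np.tan(np.minimum(th,1.4)); P=np.stack([x/r*t*d,y/r*t*d,d,np.ones_like(d)],-1)@z['E'].T
    L=(P[...,:3]-g)@Rz
    m=ok&(abs(L[...,0])<.08)&(abs(L[...,1])<.07)&(L[...,2]>.183)&(L[...,2]<.215)&(p.max(-1)<80)
    plate=ok&(abs(L[...,0])<.06)&(abs(L[...,1])<.05)&(abs(L[...,2]-.1)<.01)&(p.min(-1)>100)
    print('plate z',np.median(L[plate][:,2]) if plate.any() else None, 'n',m.sum())
    K=L[m]; b=None
    def res(q):
        f,a=q; c=np.array([.18*np.sin(f),-.18*np.sin(a)*np.cos(f),.18*np.cos(a)*np.cos(f)+.02]); return np.linalg.norm(K-c,axis=1)-.0203
    for a0 in(-.23,0,.23):
      for f0 in (-.2,0,.2):
        s=least_squares(res,[f0,a0],loss='soft_l1',f_scale=.002)
        if b is None or s.cost<b.cost:b=s
    print('fore,across',b.x.round(3),'knob x,y mm',180*np.sin(b.x[0]),-180*np.sin(b.x[1])*np.cos(b.x[0]),'rms',np.median(abs(res(b.x))))
E
python3 -c "
from h import *
knob('w2',False)"
```

```text
t 3.5 tcp gate mm [ 52.8  43.3 177.1] F gate [ 1.7 -0.   1. ] open 0.008162968022508132 yaw err [[-1.0, -0.0, -0.0], [-0.0, 1.0, -0.0], [0.0, -0.0, -1.0]]
plate z 0.09846557310849256 n 7146
fore,across [ 0.143 -0.237] knob x,y mm 25.62554645511326 41.89421560492266 rms 0.0006077835542588148
```

Emit:
step_arm([
  {"dx":0.06,"dy":0,"dz":0,"wx":0,"wy":0,"wz":0,"claw":0},
  {"dx":0.12,"dy":0,"dz":0,"wx":0,"wy":0,"wz":0,"claw":0},
  {"dx":0.18,"dy":0,"dz":0,"wx":0,"wy":0,"wz":0,"claw":0},
  {"dx":0.24,"dy":0,"dz":0,"wx":0,"wy":0,"wz":0,"claw":0},
  {"dx":0.28,"dy":0,"dz":0,"wx":0,"wy":0,"wz":0,"claw":0},
  {"dx":0.31,"dy":0,"dz":0,"wx":0,"wy":0,"wz":0,"claw":0},
  {"dx":0.31,"dy":0,"dz":0,"wx":0,"wy":0,"wz":0,"claw":0},
])

```text
clock: 4.2
tool_pos: [0.5928, -0.0128, 0.177]
eef_rot: [0.161, 0.987, -0.0, -0.0]
contact_force: [1.0, -0.6, 1.5]
opening: 0.006
finger_force: 0.6
```

```bash
python3 -c "
from h import *
knob('w3')"
```

```text
t 4.2 tcp gate mm [ 27.7  43.3 177. ] F gate [ 1.2 -0.2  1.5] open 0.0062814197490576 yaw err [[-1.0, -0.001, -0.001], [-0.001, 1.0, -0.0], [0.001, -0.0, -1.0]]
plate z 0.09844314138943837 n 7214
fore,across [ 0.003 -0.238] knob x,y mm 0.6172121391766263 42.36434086618379 rms 0.0005967154019793468
```

Emit:
step_arm([
  {"dx":-0.15,"dy":0,"dz":0,"wx":0,"wy":0,"wz":0,"claw":0},
  {"dx":-0.15,"dy":0,"dz":-0.3,"wx":0,"wy":0,"wz":0,"claw":0},
  {"dx":-0.15,"dy":0,"dz":-0.75,"wx":0,"wy":0,"wz":0,"claw":0},
  {"dx":0.1,"dy":0.4,"dz":-0.75,"wx":0,"wy":0,"wz":0,"claw":0},
  {"dx":0.35,"dy":0.65,"dz":-0.75,"wx":0,"wy":0,"wz":0,"claw":0},
  {"dx":0.35,"dy":0.65,"dz":-0.4,"wx":0,"wy":0,"wz":0,"claw":0},
  {"dx":0.35,"dy":0.65,"dz":0,"wx":0,"wy":0,"wz":0,"claw":0},
  {"dx":0.35,"dy":0.65,"dz":0,"wx":0,"wy":0,"wz":0,"claw":0},
])

```text
clock: 5.05
tool_pos: [0.5795, 0.0448, 0.1733]
eef_rot: [0.161, 0.987, -0.002, -0.005]
contact_force: [-0.7, 0.4, 0.3]
opening: 0.009
finger_force: 0.0
```

```bash
python3 -c "
from h import *
knob('w4')"
```

```text
t 5.05 tcp gate mm [ -3.3  93.7 173.3] F gate [-0.7  0.1  0.3] open 0.008725160016182102 yaw err [[-1.0, -0.001, -0.009], [-0.001, 1.0, -0.005], [0.009, -0.005, -1.0]]
plate z 0.09848097040003008 n 1018
fore,across [ 0.003 -0.236] knob x,y mm 0.4650581465012805 42.067257483174416 rms 0.0003458437415049271
```

Emit:
step_arm([
  {"dx":0,"dy":-0.1,"dz":0,"wx":0,"wy":0,"wz":0,"claw":0},
  {"dx":0,"dy":-0.18,"dz":0,"wx":0,"wy":0,"wz":0,"claw":0},
  {"dx":0,"dy":-0.26,"dz":0,"wx":0,"wy":0,"wz":0,"claw":0},
  {"dx":0,"dy":-0.34,"dz":0,"wx":0,"wy":0,"wz":0,"claw":0},
  {"dx":0,"dy":-0.42,"dz":0,"wx":0,"wy":0,"wz":0,"claw":0},
  {"dx":0,"dy":-0.5,"dz":0,"wx":0,"wy":0,"wz":0,"claw":0},
  {"dx":0,"dy":-0.5,"dz":0,"wx":0,"wy":0,"wz":0,"claw":0},
])

```text
clock: 5.8
tool_pos: [0.5703, 0.0058, 0.1772]
eef_rot: [0.162, 0.987, -0.0, -0.0]
contact_force: [1.2, 1.1, 1.7]
opening: 0.004
finger_force: 0.8
```

```bash
python3 -c "
from h import *
knob('w5')"
```

```text
t 5.8 tcp gate mm [  0.4  53.8 177.2] F gate [0.8 1.4 1.7] open 0.00408360873423836 yaw err [[-1.0, 0.001, 0.0], [0.001, 1.0, -0.001], [-0.0, -0.001, -1.0]]
plate z 0.09842526817697943 n 2522
fore,across [-0.128 -0.239] knob x,y mm -22.894374467126315 42.23219972492597 rms 0.004104063628348075
```

```bash
python3 -c "
import cv2
w=cv2.imread('pics/w5.png');cv2.imwrite('pics/c4.png',cv2.resize(w[60:300,140:500],None,fx=2,fy=2))"
```

```text
(no output)
```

View pics/c4.png

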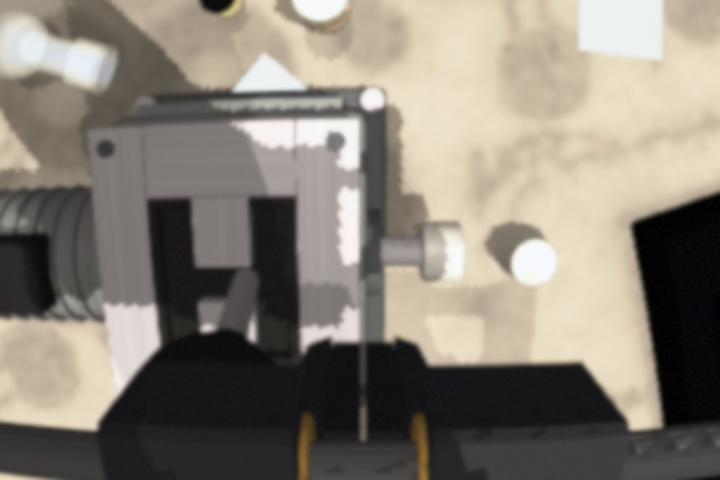

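Seen from the wrist camera, the stem is in the cross-channel at (240,290). The knob, at about (215,350), is being pushed right by the fingers. I'll exclude the fingers from the fit.

```bash
sed -i "s/    K=L\[m\]; b=None/    T=Rz.T@(get_state()['tool_pos']-g); m\&=~((abs(L[...,1]-T[1])<.02)\&(abs(L[...,0]-T[0])<.016)); print(m.sum()); K=L[m]; b=None/" h.py; python3 -c "
from h import *
knob('w5',False)"
```

```text
t 5.85 tcp gate mm [  0.3  54.3 177.1] F gate [0.3 1.3 0.6] open 0.006406935896773324 yaw err [[-1.0, 0.001, -0.0], [0.001, 1.0, -0.001], [0.0, -0.001, -1.0]]
plate z 0.09842526817697943 n 2522
733
fore,across [ 0.003 -0.1  ] knob x,y mm 0.4970570484955793 18.024469381800593 rms 0.0003228092546117556
```

Emit:
step_arm([
  {"dx":0,"dy":-0.1,"dz":0,"wx":0,"wy":0,"wz":0,"claw":0},
  {"dx":0,"dy":-0.21,"dz":0,"wx":0,"wy":0,"wz":0,"claw":0},
  {"dx":0,"dy":-0.32,"dz":0,"wx":0,"wy":0,"wz":0,"claw":0},
  {"dx":0,"dy":-0.43,"dz":0,"wx":0,"wy":0,"wz":0,"claw":0},
  {"dx":0,"dy":-0.54,"dz":0,"wx":0,"wy":0,"wz":0,"claw":0},
  {"dx":0,"dy":-0.64,"dz":0,"wx":0,"wy":0,"wz":0,"claw":0},
  {"dx":0,"dy":-0.73,"dz":0,"wx":0,"wy":0,"wz":0,"claw":0},
  {"dx":0,"dy":-0.73,"dz":0,"wx":0,"wy":0,"wz":0,"claw":0},
])

```text
clock: 6.65
tool_pos: [0.5511, -0.0498, 0.1767]
eef_rot: [0.163, 0.987, -0.001, -0.001]
contact_force: [-0.4, -0.1, 0.3]
opening: 0.004
finger_force: 0.2
```

```bash
python3 -c "
from h import *
knob('w6')"
```

```text
t 6.65 tcp gate mm [ -0.   -5.  176.7] F gate [-0.3 -0.3  0.3] open 0.004467991022512697 yaw err [[-1.0, 0.002, -0.001], [0.002, 1.0, -0.001], [0.001, -0.001, -1.0]]
plate z 0.09834835968655786 n 2562
842
fore,across [0.002 0.23 ] knob x,y mm 0.4063037423084393 -41.00991991350031 rms 0.00042281315888576324
```

Emit:
step_arm([
  {"dx":0,"dy":0.12,"dz":0,"wx":0,"wy":0,"wz":0,"claw":0},
  {"dx":0,"dy":0.12,"dz":-0.3,"wx":0,"wy":0,"wz":0,"claw":0},
  {"dx":0.2,"dy":0.12,"dz":-0.75,"wx":0,"wy":0,"wz":0,"claw":0},
  {"dx":0.55,"dy":-0.2,"dz":-0.75,"wx":0,"wy":0,"wz":0,"claw":0},
  {"dx":0.55,"dy":-0.45,"dz":-0.75,"wx":0,"wy":0,"wz":0,"claw":0},
  {"dx":0.55,"dy":-0.45,"dz":-0.4,"wx":0,"wy":0,"wz":0,"claw":0},
  {"dx":0.55,"dy":-0.45,"dz":0,"wx":0,"wy":0,"wz":0,"claw":0},
  {"dx":0.55,"dy":-0.45,"dz":0,"wx":0,"wy":0,"wz":0,"claw":0},
])

```text
clock: 7.5
tool_pos: [0.4966, -0.0671, 0.1745]
eef_rot: [0.161, 0.987, -0.0, -0.003]
contact_force: [-0.8, 0.5, 0.8]
opening: 0.006
finger_force: 0.0
```

Emit:
step_arm([
  {"dx":-0.1,"dy":0,"dz":0,"wx":0,"wy":0,"wz":0,"claw":0},
  {"dx":-0.18,"dy":0,"dz":0,"wx":0,"wy":0,"wz":0,"claw":0},
  {"dx":-0.25,"dy":0,"dz":0,"wx":0,"wy":0,"wz":0,"claw":0},
  {"dx":-0.33,"dy":0,"dz":0,"wx":0,"wy":0,"wz":0,"claw":0},
  {"dx":-0.41,"dy":0,"dz":0,"wx":0,"wy":0,"wz":0,"claw":0},
  {"dx":-0.49,"dy":0,"dz":0,"wx":0,"wy":0,"wz":0,"claw":0},
  {"dx":-0.55,"dy":0,"dz":0,"wx":0,"wy":0,"wz":0,"claw":0},
  {"dx":-0.55,"dy":0,"dz":0,"wx":0,"wy":0,"wz":0,"claw":0},
])

```text
clock: 8.3
tool_pos: [0.5414, -0.0823, 0.1771]
eef_rot: [0.162, 0.987, 0.0, 0.0]
contact_force: [-1.0, 0.2, -0.1]
opening: 0.002
finger_force: 0.3
```

```bash
python3 -c "
from h import *
knob('w7')"
```

```text
t 8.3 tcp gate mm [  1.2 -39.  177.1] F gate [-1.  -0.2 -0.1] open 0.002413176703155959 yaw err [[-1.0, -0.0, 0.001], [-0.0, 1.0, 0.0], [-0.001, 0.0, -1.0]]
plate z 0.09830027638473304 n 2760
988
fore,across [0.165 0.225] knob x,y mm 29.481720218768853 -39.67538848867517 rms 0.0005658755435855936
```

Emit:
step_arm([
  {"dx":-0.06,"dy":0,"dz":0,"wx":0,"wy":0,"wz":0,"claw":0},
  {"dx":-0.12,"dy":0,"dz":0,"wx":0,"wy":0,"wz":0,"claw":0},
  {"dx":-0.18,"dy":0,"dz":0,"wx":0,"wy":0,"wz":0,"claw":0},
  {"dx":-0.23,"dy":0,"dz":0,"wx":0,"wy":0,"wz":0,"claw":0},
  {"dx":-0.27,"dy":0,"dz":0,"wx":0,"wy":0,"wz":0,"claw":0},
  {"dx":-0.27,"dy":0,"dz":0,"wx":0,"wy":0,"wz":0,"claw":0},
])

```text
clock: 8.95
tool_pos: [0.5614, -0.0891, 0.177]
eef_rot: [0.162, 0.987, 0.0, 0.0]
contact_force: [-1.1, 0.5, -0.5]
opening: 0.007
finger_force: 0.5
```

```bash
python3 -c "
from h import *
knob('w8')"
```

```text
t 8.95 tcp gate mm [ 22.4 -39.  177. ] F gate [-1.2  0.1 -0.5] open 0.007183923718584688 yaw err [[-1.0, -0.0, 0.0], [-0.0, 1.0, 0.0], [-0.0, 0.0, -1.0]]
plate z 0.09831580329138079 n 2760
972
fore,across [0.281 0.228] knob x,y mm 49.95210701779953 -39.0144267433735 rms 0.0006301413941133295
```

Emit:
step_arm([
  {"dx":-0.02,"dy":0,"dz":0,"wx":0,"wy":0,"wz":0,"claw":0},
  {"dx":-0.02,"dy":0,"dz":0,"wx":0,"wy":0,"wz":0,"claw":0},
  {"dx":0.1,"dy":0,"dz":0,"wx":0,"wy":0,"wz":0,"claw":0},
  {"dx":0.4,"dy":0,"dz":0,"wx":0,"wy":0,"wz":0,"claw":0},
  {"dx":0.6,"dy":0,"dz":-0.5,"wx":0,"wy":0,"wz":0,"claw":0},
  {"dx":0.6,"dy":0,"dz":-0.9,"wx":0,"wy":0,"wz":0,"claw":0},
  {"dx":0.6,"dy":0,"dz":-0.9,"wx":0,"wy":0,"wz":0,"claw":0},
  {"dx":0.6,"dy":0,"dz":-0.9,"wx":0,"wy":0,"wz":0,"claw":0},
])

```text
clock: 9.8
tool_pos: [0.5157, -0.0738, 0.2499]
eef_rot: [0.162, 0.987, -0.0, 0.001]
contact_force: [0.0, -0.4, -0.1]
opening: 0.003
finger_force: 0.0
```

```bash
python3 -c "
from h import *
knob('w9')
a=np.load('pics/w9.npz')['p'];b=snap('side','s9')[0]
cv2.imwrite('pics/c5.png',np.hstack([cv2.resize(b[130:310,180:420],(400,300)),cv2.resize(a,(400,300))])[:,:,::-1])"
```

```text
t 9.8 tcp gate mm [-25.8 -39.1 249.9] F gate [ 0.2 -0.4 -0.1] open 0.002617518059398896 yaw err [[-1.0, -0.0, 0.003], [-0.0, 1.0, 0.0], [-0.003, 0.0, -1.0]]
plate z 0.09825200734950963 n 290
290
fore,across [0.264 0.229] knob x,y mm 46.93932406787488 -39.39412100415675 rms 0.0007075997801744161
```

View pics/c5.png

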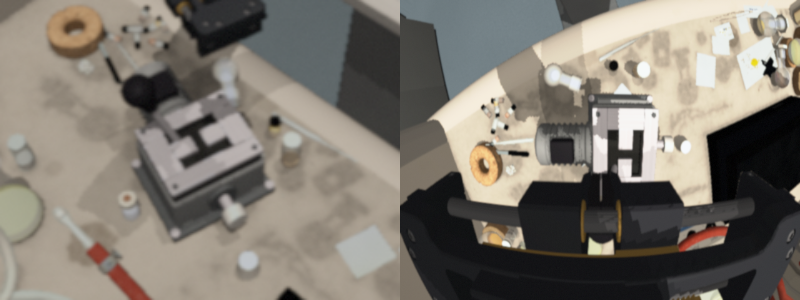

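The lever is now in the far right slot, with the knob at (148,90) in the left panel. The fingers are clear and the bystanders are all standing. I'll check the angle with the side camera's depth.

Run:
```python
from h import *
P,p=cloud('s9'); L=(P-g)@Rz
for off in (0,):
    m=(abs(L[...,0]-.05)<.035)&(abs(L[...,1]+.04)<.035)&(L[...,2]>.17)&(L[...,2]<.22)&(p.max(-1)<90)
    K=L[m]
    def res(q):
        f,a=q; c=np.array([.18*np.sin(f),-.18*np.sin(a)*np.cos(f),.18*np.cos(a)*np.cos(f)+.02]); return np.linalg.norm(K-c,axis=1)-.0203
    s=least_squares(res,[.25,.23],loss='soft_l1',f_scale=.002); print(m.sum(),s.x,np.median(abs(res(s.x))))
```

```text
360 [0.28045635 0.21979045] 0.0008054451785862674
```

```bash
python3 -c "
from h import *
print(workorder.finish_job())"
```

```text
the job is handed in; nothing more can be done
None
```

I pushed the lever through neutral into the third slot and let go of it. The last camera fits put it at about 0.26–0.28 rad forward and 0.22–0.23 rad right, the bystanders looked undisturbed, and the job was handed in at about 10 s (no verdict was returned).

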